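# Clamp a bracket with the inner knob of a hold-down press, then lock it with the outer ring

### The job

Clamp the steel bracket in the bench press: turn the small upper knob clockwise until the spring foot bears on the bracket with about 20 N (never more than 30 N), leaving the wide lock ring below it unturned. Then turn the lock ring clockwise as far as it goes, without disturbing the knob, so that the clamping force stays as set. Do not shift the bracket and leave everything else on the bench alone.

Things in the scene. Friction and masses are not known exactly. Their poses are not given: they have to be found in the camera images.
- knob_grip (a point): Point on the vertical knob axis of the press, 205 mm above the bench. The small inner knob round it is a fluted dark steel cylinder 36 mm across, 26 mm tall, from 186 to 212 mm above the bench and stays at that height. It sits above the lock ring with a 5 mm gap: fingertips that go below 181 mm rub on the ring. Friction can act either way on a gripper that has stopped: judge torque by its change
- knob_mark (a point): Mark on the knob's top, 14 mm from the axis. Clockwise (from above) the knob drives the foot down 4 mm per radian; it starts backed off and has 4.5 rad. It turns against steady friction of about 0.14 N m and stays where it is left. Once the pad bears, each radian adds about 30 N, and the turning torque rises above its free-running value by 0.004 N m per newton
- ring_grip (a point): Point on the same axis, 171 mm above the bench, near mid-height of the wide outer lock ring: a fluted bright steel cylinder 60 mm across, 24 mm tall, from 157 to 181 mm above the bench. The press arm's top is below it at 145 mm; the small knob's top is 41 mm above this point. Ring and knob turn independently
- ring (a joint): Angle of the lock ring, rad, growing clockwise seen from above; it starts loose, somewhere between 0.3 and 0.7, and is locked at its stop, 1.6. Friction about 0.06 N m
- ring_mark (a point): Mark on the ring's upper edge, 28 mm from the axis, turning with the ring
- foot: Spring foot under the press arm on the knob axis; the origin is the centre of the underside of its 24 mm cup. Below the cup a round pad, 26 mm across, 8 mm tall, hangs on a stud screwed in differently each time: the pad's underside is 18 to 22.5 mm below the origin (not measured) and 2.5 to 9 mm above the bracket at the start. The pad's spring gives 8 N per mm
- bracket: Loose steel L bracket lying on the anvil under the foot: plate 110 x 46 x 10 mm with a 26 mm upstand at its own -x end. Origin at the centre of the plate's underside, so the clamped face is 10 mm above it. Mass about 0.4 kg
- press: Grey hold-down press fixed to the bench; origin at bench height under the knob axis. Base 150 x 210 mm; a column on its own +y side, 85 to 135 mm from the axis, carries a level arm over the anvil; nothing but ring and knob stands above the arm
- nut: Bystander: round steel nut, 24 mm across, 12 mm tall, standing on the press base; origin under its centre
- sleeve: Bystander: dark steel sleeve, 22 mm across, 20 mm tall, standing on the press base; origin under its centre
- hammer: Bystander: hammer lying on the bench to the left of the press
- wrench: Bystander: wrench lying on the bench to the right of the press
Not all that is in view belongs to the job. What is shaped like the bracket but turquoise is not meant.

How it is judged:
By the outcome, as a careful person would: the job done as asked, in the order asked, and still so for the second after the job is handed in, with the robot touching nothing.
It also fails if it takes over 72 s, if anything falls off the work surface, if the arm or the gripper's body presses on something with over 40 N, if the wrist force passes 120 N, or if a joint passes its speed limit or range.

### The arm

A 6-joint arm with a two-finger parallel gripper is mounted at the origin on the work surface. World frame = base frame: x ahead of the robot, y to its left, z up, the work surface at z = 0. Lengths are in m, angles in rad, forces in N, time in s.
With the tool pointing down it reaches from about 0.35 to 0.85 m from the base axis. Payload 8.1 kg.
Tool frame: the origin (TCP) lies at the very end of the fingers, on their centre line; the grasp point (between the pads) lies robot.grip_point_offset behind it (robot.grip_point_offset is the distance from the TCP to the grasp point, in m); z points along the fingers, y is the line along which they close (so a half turn about z gives the same grasp; the last joint's range is limited). The gripper opens to 93 mm and grips with 3 to 60 N. Pads are 15 mm wide; open, the fingers measure 128 mm over their backs; the gripper's body (75 mm by 188 mm) begins 65 mm behind the grasp point.
Start: joints at [-1.244, 0.13, 1.488, -0, 1.523, -0.085], TCP at [0.24, -0.55, 0.219] pointing down, gripper open.
Joint ranges: [-2.96, 2.96], [-0.89, 2.26], [0.02, 2.5], [-1.34, 4.48], [0, 2.73], [-2.66, 2.66]. Speed limits (rad/s): [2.39, 2.39, 2.79, 3.14, 3.14, 3.14].

### API

Orientations are given as a rotation vector (axis times angle).
In Python, from plant import robot, eyes gives the robot as it stands. The module is installed in compiled form; this text tells all that it offers.
- The arm moves only by the tool apply_moves, never from a script. Its argument "steps" is one flat list of numbers, 7 for each row, row after row: the shift along the tool's x, y, z in units of 30 mm (1.0 is 30 mm), then the turn, a rotation vector about the tool's x, y, z in units of 6 degrees (1.0 is 6 degrees), then the opening in per cent of the stroke, from 0 (shut) to 100 (fully open). In form: [dx, dy, dz, ax, ay, az, fingers, dx, dy, dz, ax, ay, az, fingers, ...]. A call has 1 to 12 rows; each row shifts and turns the commanded pose from where the row before left it, along the tool's axes as they then stand; what a row does not reach is not made up. A row lasts 1/12 s, in which the tool goes at most 41.7 mm and 7.16 degrees, less where a joint would pass 70% of its speed; a pose out of reach is approached as far as the arm can. A call is refused whole if a number of a shift passes 1 or a number of a turn 1, either way. A call with a gripper value outside its range is refused whole. The fingers move at their own pace and stop on an object; "grip_force" is the grip in N (left out, the last holds). Time passes only in rows, so rows that do not move let the fingers close. It gives the time, the measured TCP pose, the force, the opening and the grip force at its end, in the units of the state.
- robot.read_state(): the state, without advancing time (a new reading comes with each control period).
- eyes.read_camera(name): name is "scene" or "top"; returns the picture (400x640x3 uint8, red, green, blue); there is no depth.
- eyes.calibration(name): a dict with "K" (3x3 intrinsics, pixels), "R" (3x3) and "t" (3): a world point X has camera coordinates R X + t. Camera axes: x right, y down, z forward; pixel columns grow to the right and rows downward; lengths in m; the calibration is good to about 2 mm. A picture is of the moment at which its call begins. calibration takes no time and is no camera call.
- robot.close_job(): hands the job in; it is judged then, once.
Trained networks look in the newest picture that a camera, given by its name, has taken for a name from the list of things; names that differ only in an ending like _2 or _b are one class to them, and where a whole thing is asked for, a point or a joint stands for the part that bears it (a point fixed in the world has none). Each returns a list of dicts, best first, with "conf" (0 to 1); they miss things now and then, are a little off and sometimes report something else, mostly with a low value. They report only what shows in the picture. A call takes as long as a camera call. They do not tell look-alikes from the thing itself.
- eyes.search_frame(camera, thing): "rect" ([left, top, width, height] in pixels, round what is visible of it).
- eyes.place_of(camera, thing): "xy" ([column, row] in pixels: a listed point, or the origin of a listed thing).
The state is a dict: "t": time; "q": joint angles; "dq": joint speeds; "joint_torque": joint torques, N m; "tool_pos": TCP position; "orientation": TCP orientation; "force": force on the tool from outside, world axes, zero at the start; "wrist_torque": the same for the moment, N m; "opening": finger opening in m; "gripper_force": force on a finger pad.
Only numpy, scipy, OpenCV 4.12 (cv2) and the standard library are available. Lean on these libraries where they do the work, as an engineer would, in place of code of your own. Each camera call takes 0.05 s, during which the arm holds its last target. There are 200 camera calls.

## Working session

There is one attempt and no reset: what is moved stays moved. The work goes in short steps, Python scripts to look and compute and a tool call to move; the robot and the scene stay as the last step left them, time stands still between calls to the robot, and variables do not carry over. Pictures are saved under pics/ and viewed, at most 10 in all, crops included, and the job is handed in when it is done.

Besides the shell and the picture viewer there is one more tool, called after "Call:" as name(argument=value, ...), one argument or row to a line, values as JSON. apply_moves: Moves the arm, as the interface text tells. Its arguments: {"type":"object","properties":{"steps":{"type":"array"},"grip_force":{"type":"number"}},"required":["steps"]}

```bash
mkdir -p pics
cat > h.py <<'E'
from plant import robot, eyes
import numpy as np, cv2
from scipy.spatial.transform import Rotation as Rn
def ray(cam,uv,z):
    c=eyes.calibration(cam);K,R,t=[np.array(c[k]) for k in('K','R','t')]
    d=R.T@np.linalg.inv(K)@np.array([uv[0],uv[1],1.]);o=-R.T@t
    return o+d*(z-o[2])/d[2]
def tri(a,b):
    A=[];B=[]
    for cam,uv in(a,b):
        p=ray(cam,uv,0);q=ray(cam,uv,.2);d=(q-p)/np.linalg.norm(q-p)
        P=np.eye(3)-np.outer(d,d);A.append(P);B.append(P@p)
    return np.linalg.lstsq(np.vstack(A),np.hstack(B),rcond=None)[0]
def proj(cam,X):
    c=eyes.calibration(cam);p=np.array(c['K'])@(np.array(c['R'])@np.array(X)+np.array(c['t']));return p[:2]/p[2]
def save(cam,name):
    im=eyes.read_camera(cam);cv2.imwrite('pics/'+name,cv2.cvtColor(im,cv2.COLOR_RGB2BGR));return im
E
python3 - <<'E'
from h import *
s=robot.read_state()
print({k:np.round(v,3).tolist() for k,v in s.items()},robot.grip_point_offset)
for c in('scene','top'):
    save(c,c+'0.png')
    cal=eyes.calibration(c);print(c,'pos',np.round(-np.array(cal['R']).T@cal['t'],3),cal['K'][0][0])
    for n,z in(('knob_grip',.205),('knob_mark',.212),('ring_grip',.171),('ring_mark',.181),('press',0),('foot',.1),('bracket',.03)):
        for d in eyes.place_of(c,n)[:2]: print(c,n,round(d['conf'],2),np.round(d['xy'],1),ray(c,d['xy'],z).round(4))
i=np.vstack([cv2.imread('pics/scene0.png'),cv2.imread('pics/top0.png')]);cv2.imwrite('pics/both.png',cv2.resize(i,(480,600)))
E
```

```text
{'t': 0.0, 'q': [-1.244, 0.131, 1.489, -0.0, 1.523, -0.085], 'dq': [-0.0, 0.001, 0.001, 0.001, -0.002, 0.002], 'joint_torque': [0.004, -55.984, -49.176, 0.077, 0.035, -0.0], 'tool_pos': [0.24, -0.549, 0.218], 'orientation': [-3.074, -0.642, 0.0], 'force': [-0.027, -0.402, -0.358], 'wrist_torque': [-0.034, -0.004, -0.024], 'gripper_force': 0.0, 'opening': 0.093} 0.0188
scene pos [1.32  0.039 1.288] 470.77887064774796
scene knob_grip 0.63 [271.7 178.3] [ 0.5321 -0.1184  0.205 ]
scene knob_grip 0.47 [432.2 211.7] [0.6385 0.3244 0.205 ]
scene knob_mark 0.54 [277.3 170.6] [ 0.5098 -0.1034  0.212 ]
scene ring_grip 0.83 [274.2 178.5] [ 0.5081 -0.116   0.171 ]
scene ring_mark 0.64 [276.8 180.3] [ 0.5217 -0.1066  0.181 ]
scene press 0.86 [281.5 207.8] [ 0.501  -0.1077  0.    ]
scene bracket 0.92 [355.2 198. ] [0.4798 0.1302 0.03  ]
scene bracket 0.71 [278.5 200.6] [ 0.4929 -0.1156  0.03  ]
top pos [4.020e-01 1.000e-03 1.189e+00] 444.6965504436573
top knob_grip 0.83 [396.  215.9] [ 0.5054 -0.1216  0.205 ]
top knob_mark 0.7 [389.2 211.9] [ 0.5133 -0.1059  0.212 ]
top ring_grip 0.86 [393.  215.6] [ 0.5096 -0.119   0.171 ]
top ring_mark 0.75 [387.3 209. ] [ 0.5234 -0.105   0.181 ]
top press 0.94 [387.9 224.6] [ 0.5033 -0.1256  0.    ]
top bracket 0.92 [294. 237.] [0.4644 0.1215 0.03  ]
top bracket 0.78 [389.6 225.2] [ 0.4993 -0.1268  0.03  ]
```

View pics/scene0.png

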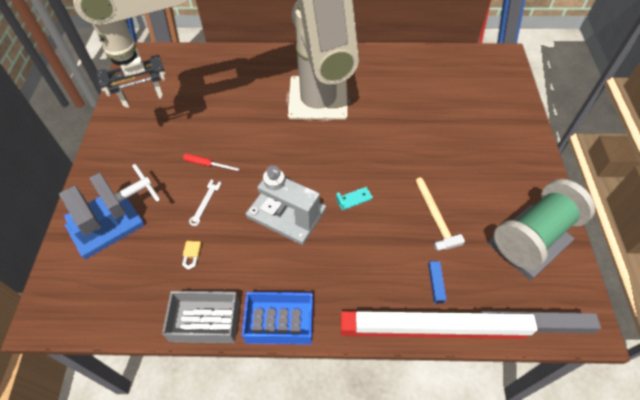

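View pics/top0.png

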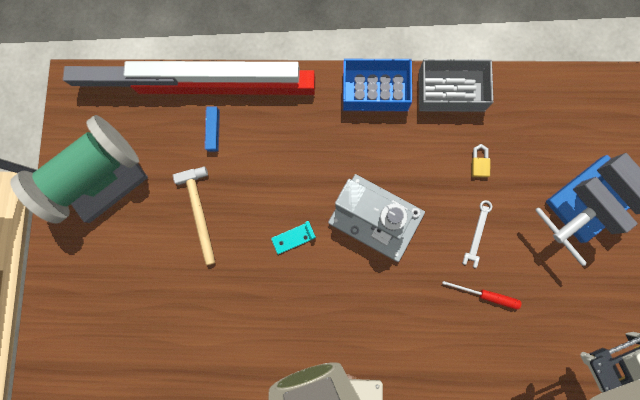

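The scene picture shows the press at about (285,205), the turquoise look-alike at (355,198) and the blue vise at the left. The top picture shows the knob and ring at about (393,216), the press column towards (350,200), and the turquoise bracket at (294,237).

There are two bracket candidates. The grey one, at scene (278,200) and top (390,225), lies on the anvil under the foot and fits. The other, at (355,198) and (294,237), is turquoise and isn't meant. I'll confirm in an enlarged crop.

Run:
```python
from h import *
a=cv2.imread('pics/scene0.png')[150:250,230:330];b=cv2.imread('pics/top0.png')[165:265,325:425]
cv2.imwrite('pics/crop1.png',np.hstack([cv2.resize(x,(400,400),interpolation=cv2.INTER_CUBIC) for x in(a,b)]))
g=[];
for k in range(3):
  p={}
  for c in('scene','top'):
    eyes.read_camera(c)
    for n in('knob_grip','ring_grip','ring_mark','knob_mark','press'):
        r=eyes.place_of(c,n); p[c,n]=r[0]['xy'] if r else None
  for n in('knob_grip','ring_grip','ring_mark','knob_mark','press'):
    if p['scene',n] is not None and p['top',n] is not None: print(n,np.round(p['scene',n],1),np.round(p['top',n],1),tri(('scene',p['scene',n]),('top',p['top',n])).round(4))
```

```text
ring_grip [273.1 179. ] [392.4 215.2] [ 0.5104 -0.1183  0.1717]
ring_mark [278.7 180.9] [387.7 204.5] [ 0.5321 -0.102   0.1928]
knob_mark [276.1 171.6] [393.6 213. ] [ 0.5112 -0.1114  0.2094]
press [280.4 208.7] [389.6 213.7] [ 0.5282 -0.1162  0.0383]
knob_grip [272.  171.8] [398.2 216.3] [ 0.505  -0.1236  0.2   ]
ring_grip [272.8 178.5] [392.3 214.3] [ 0.512  -0.1181  0.1763]
ring_mark [279.  179.8] [388.2 206.9] [ 0.5269 -0.1025  0.191 ]
knob_mark [276.7 172.3] [390.1 211.4] [ 0.5146 -0.1065  0.2104]
press [280.3 208.7] [390.1 222.5] [ 0.5082 -0.1206  0.0068]
knob_grip [271.8 171.3] [395.6 214.7] [ 0.508  -0.1202  0.206 ]
ring_grip [271.7 177.4] [390.7 216.9] [ 0.5065 -0.1183  0.1739]
ring_mark [279.7 181.2] [390.1 207. ] [ 0.5274 -0.1041  0.1852]
press [279.8 209.9] [386.1 222.8] [ 0.5081 -0.1169 -0.0015]
```

View pics/crop1.png

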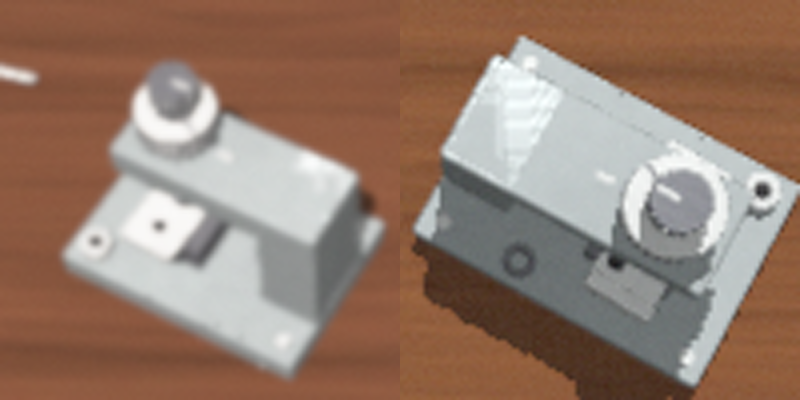

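The crop confirms that the grey bracket is the one under the press arm. The nut is at the right corner (crop 762,190) and the sleeve is on the base (crop 520,260). Next I'll work out the approach.

```bash
cat >> h.py <<'E'
def st():
    s=robot.read_state();R=Rn.from_rotvec(s['orientation']).as_matrix()
    print('t',round(s['t'],2),'tcp',np.round(s['tool_pos'],4),'yaw',round(np.degrees(np.arctan2(R[1,0],R[0,0])),2),'zax',R[:,2].round(3),'q1,q6',np.round(s['q'],3)[[0,5]],'F',np.round(s['force'],2),'M',np.round(s['wrist_torque'],3),'tau6',round(s['joint_torque'][5],3),'op',round(s['opening'],4),'gf',round(s['gripper_force'],1))
    return s,R
def go(p):
    s,R=st();print('tool shift units',(R.T@(np.array(p)-s['tool_pos'])/.03).round(2))
E
python3 - <<'E'
from h import *
s,R=st();print(R.round(3));go([.508,-.1195,.3])
for p in((382,212),(395,215)): pass
# knob top centre and ring outline from crop
print(ray('top',(395.5,215),.212),ray('scene',(273,171),.212))
E
```

```text
t 2.6 tcp [ 0.2402 -0.5498  0.2186] yaw 23.59 zax [ 0.  0. -1.] q1,q6 [-1.244 -0.085] F [-0.52 -0.68  0.02] M [0.014 0.004 0.001] tau6 -0.0 op 0.0927 gf 0.0
[[ 0.916  0.4    0.   ]
 [ 0.4   -0.916  0.   ]
 [ 0.    -0.    -1.   ]]
t 2.6 tcp [ 0.2402 -0.5498  0.2186] yaw 23.59 zax [ 0.  0. -1.] q1,q6 [-1.244 -0.085] F [-0.52 -0.68  0.02] M [0.014 0.004 0.001] tau6 -0.0 op 0.0927 gf 0.0
tool shift units [13.92 -9.57 -2.71]
[ 0.50666096 -0.11965877  0.212     ] [ 0.51138058 -0.11559027  0.212     ]
```

Call:
apply_moves(
  steps=[0.2,-0.1,-1,0,0,0,100,0.9,-0.6,-1,0,0,0,100,1,-0.7,-0.4,0,0,0,100,1,-0.7,-0.3,0,0,0,100,1,-0.7,0,0,0,0,100,1,-0.7,0,0,0,0,100,1,-0.7,0,0,0,0,100,1,-0.7,0,0,0,0,100,1,-0.7,0,0,0,0,100,1,-0.7,0,0,0,0,100,1,-0.7,0,0,0,0,100,1,-0.7,0,0,0,0,100],
)

```text
t: 3.6
tool_pos: [0.4525, -0.2048, 0.2982]
orientation: [3.075, 0.642, 0.001]
force: [0.2, -0.7, -0.1]
opening: 0.0927
gripper_force: 0.0
```

Call:
apply_moves(
  steps=[1,-0.7,0,0,0,0,100,1,-0.7,0,0,0,-0.5,100,0,0,0,0,0,-1,100,0,0,0,0,0,-1,100,0,0,0,0,0,-1,100,0,0,0,0,0,-1,100,0,0,0,0,0,-1,100,0,0,0,0,0,-1,100,0,0,0,0,0,-1,100,0,0,0,0,0,-1,100,0,0,0,0,0,-1,100,0,0,0,0,0,-1,100],
)

```text
t: 4.6
tool_pos: [0.49, -0.1439, 0.298]
orientation: [2.281, 2.16, 0.0]
force: [0.4, -0.1, 0.1]
opening: 0.0933
gripper_force: 0.0
```

Call:
apply_moves(
  steps=[0,0,0,0,0,-1,100,0,0,0,0,0,-1,100,0,0,0,0,0,-1,100,0,0,0,0,0,-1,100,0,0,0,0,0,-1,100,0,0,0,0,0,-1,100,0,0,0,0,0,-1,100,0,0,0,0,0,-1,100,0,0,0,0,0,-1,100,0,0,0,0,0,-1,100,0,0,0,0,0,-1,100,0,0,0,0,0,-1,100],
)

```text
t: 5.6
tool_pos: [0.49, -0.1439, 0.298]
orientation: [0.575, 3.088, -0.0]
force: [0.3, 0.4, -0.7]
opening: 0.093
gripper_force: 0.0
```

Run:
```python
from h import *
eyes.read_camera('scene')
go([.508,-.1185,.20])
print(eyes.place_of('scene','knob_mark')[:1],eyes.place_of('scene','ring_mark')[:1])
```

```text
t 5.65 tcp [ 0.4901 -0.1439  0.298 ] yaw 159.33 zax [ 0. -0. -1.] q1,q6 [-0.386 -1.596] F [ 0.   -0.   -0.52] M [-0.018 -0.204  0.053] tau6 2.082 op 0.093 gf 0.0
tool shift units [-0.26  1.    3.27]
[{'xy': [274.9, 171.1], 'conf': 0.59}] [{'xy': [275.5, 181.0], 'conf': 0.5}]
```

Call:
apply_moves(
  steps=[-0.3,1,0,0,0,0,75,0,0,0,0,0,-1,75,0,0,0,0,0,-1,75,0,0,0.7,0,0,-1,75,0,0,0.7,0,0,-1,75,0,0,0.7,0,0,0,75,0,0,0.7,0,0,0,75,0,0,0.5,0,0,0,75,0,0,0.4,0,0,0,75],
  grip_force=3,
)

```text
t: 6.5
tool_pos: [0.5087, -0.119, 0.1851]
orientation: [0.065, -3.139, -0.001]
force: [-0.1, 0.7, 0.1]
opening: 0.0697
gripper_force: 0.0
```

Call:
apply_moves(
  steps=[0,0,0,0,0,0,30,0,0,0,0,0,0,30,0,0,0,0,0,0,30,0,0,0,0,0,0,30,0,0,0,0,0,0,30,0,0,0,0,0,0,30],
  grip_force=3,
)

```text
t: 7.0
tool_pos: [0.5101, -0.1189, 0.1881]
orientation: [-0.071, 3.139, 0.001]
force: [0.0, 6.7, 5.1]
opening: 0.0373
gripper_force: 3.0
```

Run:
```python
from h import *
s,R=st();print('F tool',R.T@s['force'])
```

```text
t 7.0 tcp [ 0.5101 -0.1189  0.1881] yaw -177.41 zax [ 0.002  0.001 -1.   ] q1,q6 [-0.328 -1.944] F [0.01 6.7  5.14] M [ 1.148 -0.031  0.023] tau6 -0.012 op 0.0373 gf 3.0
F tool [-0.31776473  6.69508561 -5.13616893]
```

Call:
apply_moves(
  steps=[0,0.02,0,0,0,0,30,0,0,0,0,0,0,30,0,0,0,0,0,0,30,0,0,0,0,0,0,30],
  grip_force=3,
)

```text
t: 7.33
tool_pos: [0.5098, -0.1183, 0.1875]
orientation: [-0.072, 3.14, 0.001]
force: [1.4, 4.8, 4.3]
opening: 0.036
gripper_force: 3.0
```

Run:
```python
from h import *
s,R=st();print('F tool',R.T@s['force'])
```

```text
t 7.33 tcp [ 0.5098 -0.1183  0.1875] yaw -177.39 zax [ 0.001  0.    -1.   ] q1,q6 [-0.327 -1.943] F [1.37 4.76 4.27] M [ 1.005 -0.272  0.024] tau6 -0.023 op 0.036 gf 3.0
F tool [-1.58975373  4.68980923 -4.26586819]
```

Call:
apply_moves(
  steps=[0,0,0,0,0,0,65,0,0,0,0,0,0,65,0,0,0,0,0,0,65,0,0,0,0,0,0,65],
)

```text
t: 7.67
tool_pos: [0.509, -0.119, 0.1864]
orientation: [0.071, -3.14, 0.0]
force: [0.1, 0.3, 0.3]
opening: 0.0573
gripper_force: 0.0
```

Run:
```python
from h import *
s,R=st();print('F tool',R.T@s['force'])
```

```text
t 7.67 tcp [ 0.509  -0.119   0.1864] yaw -177.43 zax [-0.001 -0.    -1.   ] q1,q6 [-0.327 -1.943] F [0.1  0.34 0.28] M [ 0.07  -0.098 -0.004] tau6 -0.001 op 0.0573 gf 0.0
F tool [-0.11648625  0.33102102 -0.2766126 ]
```

Call:
apply_moves(
  steps=[0,0.02,0,0,0,1,65,0,0,0,0,0,1,65,0,0,0,0,0,1,65,0,0,0,0,0,1,65,0,0,0,0,0,1,65,0,0,0,0,0,1,65,0,0,0,0,0,1,65,0,0,0,0,0,1,65,0,0,0,0,0,1,65,0,0,0,0,0,1,65,0,0,0,0,0,1,65,0,0,0,0,0,1,65],
)

```text
t: 8.67
tool_pos: [0.5091, -0.1183, 0.1866]
orientation: [-1.795, -2.578, 0.001]
force: [-0.5, 0.1, -0.3]
opening: 0.0609
gripper_force: 0.0
```

Call:
apply_moves(
  steps=[0,0,0,0,0,1,65,0,0,0,0,0,1,65,0,0,0,0,0,1,65,0,0,0,0,0,0,30,0,0,0,0,0,0,30,0,0,0,0,0,0,30,0,0,0,0,0,0,30,0,0,0,0,0,0,30,0,0,0,0,0,0,30],
  grip_force=3,
)

```text
t: 9.42
tool_pos: [0.5083, -0.1182, 0.1867]
orientation: [-2.168, -2.271, 0.003]
force: [-5.5, -0.5, 3.7]
opening: 0.0376
gripper_force: 3.0
```

Run:
```python
from h import *
s,R=st();print('F tool',R.T@s['force'])
```

```text
t 9.42 tcp [ 0.5083 -0.1182  0.1867] yaw 92.67 zax [-0.002 -0.    -1.   ] q1,q6 [-0.326 -0.373] F [-5.47 -0.52  3.66] M [-0.04   0.98  -0.031] tau6 -0.014 op 0.0376 gf 3.0
F tool [-0.26496645 -5.50027856 -3.64596802]
```

Call:
apply_moves(
  steps=[0,-0.05,0,0,0,0,30,0,0,0,0,0,0,30,0,0,0,0,0,0,30,0,0,0,0,0,0,30,0,0,0,0,0,0,30],
  grip_force=3,
)

```text
t: 9.83
tool_pos: [0.5074, -0.1182, 0.1868]
orientation: [-2.17, -2.271, 0.001]
force: [-4.9, -1.7, 1.3]
opening: 0.0363
gripper_force: 3.0
```

Run:
```python
from h import *
s,R=st();print('F tool',R.T@s['force'])
```

```text
t 9.83 tcp [ 0.5074 -0.1182  0.1868] yaw 92.61 zax [-0.001 -0.    -1.   ] q1,q6 [-0.327 -0.373] F [-4.88 -1.67  1.33] M [-0.207  0.791  0.02 ] tau6 0.018 op 0.0363 gf 3.0
F tool [-1.44351625 -4.95475836 -1.32089711]
```

Call:
apply_moves(
  steps=[0,-0.02,0,0,0,0,65,0,0,0,0,0,0,65,0,0,0,0,0,0,65,0,0,0,0,0,-1,65,0,0,0,0,0,-1,65,0,0,0,0,0,-1,65,0,0,0,0,0,-1,65,0,0,0,0,0,-1,65,0,0,0,0,0,-1,65,0,0,0,0,0,-1,65,0,0,0,0,0,-1,65,0,0,0,0,0,-1,65],
)

```text
t: 10.83
tool_pos: [0.5076, -0.1181, 0.1871]
orientation: [0.895, 3.011, 0.0]
force: [-0.1, 0.6, 0.1]
opening: 0.0604
gripper_force: 0.0
```

Call:
apply_moves(
  steps=[0,0,0,0,0,-1,65,0,0,0,0,0,-1,65,0,0,0,0,0,-1,65,0,0,0,0,0,-1,65,0,0,0,0,0,-1,65,0,0,0,0,0,-1,65,0,0,0,0,0,0,30,0,0,0,0,0,0,30,0,0,0,0,0,0,30,0,0,0,0,0,0,30,0,0,0,0,0,0,30,0,0,0,0,0,0,30],
  grip_force=35,
)

```text
t: 11.83
tool_pos: [0.5073, -0.1183, 0.1869]
orientation: [-0.069, 3.141, -0.0]
force: [0.5, -0.7, -0.0]
opening: 0.0353
gripper_force: 35.0
```

Run:
```python
from h import *
s,R=st();print('F tool',R.T@s['force'])
for i in range(6):
    eyes.read_camera('top');s=robot.read_state();print(np.round(s['wrist_torque'],3),round(s['joint_torque'][5],3),np.round(s['force'],1))
save('top','topg.png')
```

```text
t 11.83 tcp [ 0.5073 -0.1183  0.1869] yaw -177.47 zax [ 0. -0. -1.] q1,q6 [-0.327 -1.942] F [ 0.47 -0.74 -0.04] M [-0.093 -0.225 -0.01 ] tau6 -0.035 op 0.0353 gf 35.0
F tool [-0.43331855 -0.75917876  0.03742317]
[-0.04  -0.224 -0.081] -0.05 [ 0.7 -0.6 -0.1]
[-0.055 -0.283 -0.069] -0.063 [ 0.3 -1.6  0.8]
[-0.046 -0.258 -0.089] -0.074 [ 0.5 -1.4 -0.5]
[-0.126 -0.206 -0.077] -0.083 [ 1.1 -1.7 -0.4]
[-0.099 -0.286 -0.121] -0.089 [ 0.6 -1.5 -0.7]
[-0.129 -0.25  -0.127] -0.093 [ 1.4 -1.7 -0.2]
```

Call:
apply_moves(
  steps=[0,0,0,0,0,0.6,30,0,0,0,0,0,0.6,30,0,0,0,0,0,0.6,30],
)

```text
t: 12.43
tool_pos: [0.5073, -0.1182, 0.187]
orientation: [0.229, 3.133, -0.0]
force: [1.3, -1.6, -0.1]
opening: 0.0355
gripper_force: 35.0
```

```bash
cat >> h.py <<'E'
def tq(n=0):
    s,R=st()
    for i in range(n):
        eyes.read_camera('top');s=robot.read_state();print(np.round(s['wrist_torque'][2],3),round(s['joint_torque'][5],3),np.round(s['force'],1))
E
python3 -c "
from h import *
tq(4)"
```

```text
t 12.43 tcp [ 0.5073 -0.1182  0.187 ] yaw 171.63 zax [ 0. -0. -1.] q1,q6 [-0.327 -1.752] F [ 1.28 -1.63 -0.14] M [-0.149 -0.325  0.128] tau6 -1.469 op 0.0355 gf 35.0
-0.121 -1.255 [ 1.1 -1.3 -0.2]
-0.172 1.243 [ 1.1 -2.  -0.4]
-0.095 0.527 [ 0.5 -1.7 -0. ]
-0.119 0.083 [ 1.7 -0.7 -0.9]
```

Call:
apply_moves(
  steps=[0,0,0,0,0,0.6,30,0,0,0,0,0,0.6,30,0,0,0,0,0,0.6,30],
)

```text
t: 12.88
tool_pos: [0.5073, -0.1182, 0.187]
orientation: [0.52, 3.098, -0.0]
force: [1.0, -2.3, 0.2]
opening: 0.0355
gripper_force: 35.0
```

```bash
python3 -c "
from h import *
tq(4)"
```

```text
t 12.88 tcp [ 0.5073 -0.1182  0.187 ] yaw 160.95 zax [ 0. -0. -1.] q1,q6 [-0.327 -1.566] F [ 0.98 -2.35  0.19] M [-0.283 -0.362  0.121] tau6 -1.47 op 0.0355 gf 35.0
-0.128 -1.197 [ 0.8 -1.8 -0.6]
-0.146 1.24 [ 0.2 -2.  -0.7]
-0.155 0.501 [ 1.4 -1.7 -1.1]
-0.116 0.058 [ 1.7 -2.2 -0.9]
```

Call:
apply_moves(
  steps=[0,0,0,0,0,0.15,30,0,0,0,0,0,0.15,30,0,0,0,0,0,0.15,30,0,0,0,0,0,0.15,30,0,0,0,0,0,0.15,30,0,0,0,0,0,0.15,30,0,0,0,0,0,0.15,30,0,0,0,0,0,0.15,30,0,0,0,0,0,0.15,30],
)

```text
t: 13.83
tool_pos: [0.5073, -0.1182, 0.1869]
orientation: [0.739, 3.053, -0.0]
force: [2.8, -3.2, -1.3]
opening: 0.0352
gripper_force: 35.0
```

```bash
python3 -c "
from h import *
tq(6)"
```

```text
t 13.83 tcp [ 0.5073 -0.1182  0.1869] yaw 152.81 zax [ 0. -0. -1.] q1,q6 [-0.327 -1.424] F [ 2.76 -3.21 -1.32] M [-0.422 -0.461  0.125] tau6 -0.262 op 0.0352 gf 35.0
0.075 -0.237 [ 2.6 -1.8  0.1]
-0.028 0.356 [ 2.3 -2.7 -0.2]
-0.012 0.134 [ 2.4 -2.7 -0.4]
-0.049 0.013 [ 2.5 -2.9 -0.7]
-0.022 -0.031 [ 2.1 -3.5 -0. ]
-0.033 -0.043 [ 2.2 -2.9 -0.8]
```

Call:
apply_moves(
  steps=[0,0,0,0,0,0.33,30,0,0,0,0,0,0.33,30,0,0,0,0,0,0.33,30],
)

```text
t: 14.38
tool_pos: [0.5073, -0.1182, 0.187]
orientation: [0.896, 3.011, -0.0]
force: [3.5, -2.9, -0.5]
opening: 0.0355
gripper_force: 35.0
```

```bash
python3 -c "
from h import *
tq()"
```

```text
t 14.38 tcp [ 0.5073 -0.1182  0.187 ] yaw 146.87 zax [ 0. -0. -1.] q1,q6 [-0.327 -1.32 ] F [ 3.45 -2.93 -0.48] M [-0.502 -0.577  0.138] tau6 -0.748 op 0.0355 gf 35.0
```

Call:
apply_moves(
  steps=[0,0,0,0,0,0.33,30,0,0,0,0,0,0.33,30],
)

```text
t: 14.55
tool_pos: [0.5073, -0.1182, 0.187]
orientation: [0.999, 2.978, -0.0]
force: [2.4, -3.0, 0.4]
opening: 0.0355
gripper_force: 35.0
```

```bash
python3 -c "
from h import *
tq()"
```

```text
t 14.55 tcp [ 0.5073 -0.1182  0.187 ] yaw 142.91 zax [ 0. -0. -1.] q1,q6 [-0.327 -1.251] F [ 2.45 -2.98  0.42] M [-0.529 -0.61   0.146] tau6 -0.732 op 0.0355 gf 35.0
```

Call:
apply_moves(
  steps=[0,0,0,0,0,0.33,30,0,0,0,0,0,0.33,30],
)

```text
t: 14.72
tool_pos: [0.5073, -0.1182, 0.1869]
orientation: [1.101, 2.942, -0.0]
force: [3.2, -2.8, -0.4]
opening: 0.0354
gripper_force: 35.0
```

```bash
python3 -c "
from h import *
tq()"
```

```text
t 14.72 tcp [ 0.5073 -0.1182  0.1869] yaw 138.95 zax [ 0. -0. -1.] q1,q6 [-0.327 -1.182] F [ 3.25 -2.77 -0.41] M [-0.508 -0.615  0.107] tau6 -0.732 op 0.0354 gf 35.0
```

Call:
apply_moves(
  steps=[0,0,0,0,0,0.33,30,0,0,0,0,0,0.33,30],
)

```text
t: 14.88
tool_pos: [0.5074, -0.1182, 0.187]
orientation: [1.202, 2.902, -0.0]
force: [2.7, -2.9, -0.4]
opening: 0.0352
gripper_force: 35.0
```

```bash
python3 -c "
from h import *
tq()"
```

```text
t 14.88 tcp [ 0.5074 -0.1182  0.187 ] yaw 134.99 zax [ 0. -0. -1.] q1,q6 [-0.327 -1.113] F [ 2.74 -2.91 -0.37] M [-0.49  -0.54   0.118] tau6 -0.732 op 0.0352 gf 35.0
```

Call:
apply_moves(
  steps=[0,0,0,0,0,0.33,30,0,0,0,0,0,0.33,30],
)

```text
t: 15.05
tool_pos: [0.5073, -0.1182, 0.187]
orientation: [1.302, 2.859, -0.0]
force: [3.3, -3.0, -1.3]
opening: 0.0353
gripper_force: 35.0
```

```bash
python3 -c "
from h import *
tq()"
```

```text
t 15.05 tcp [ 0.5073 -0.1182  0.187 ] yaw 131.04 zax [ 0. -0. -1.] q1,q6 [-0.327 -1.044] F [ 3.31 -2.96 -1.28] M [-0.463 -0.621  0.153] tau6 -0.732 op 0.0353 gf 35.0
```

Call:
apply_moves(
  steps=[0,0,0,0,0,0.33,30,0,0,0,0,0,0.33,30],
)

```text
t: 15.22
tool_pos: [0.5073, -0.1182, 0.187]
orientation: [1.4, 2.812, -0.0]
force: [3.0, -2.5, -0.5]
opening: 0.0352
gripper_force: 35.0
```

```bash
python3 -c "
from h import *
tq()"
```

```text
t 15.22 tcp [ 0.5073 -0.1182  0.187 ] yaw 127.07 zax [ 0. -0. -1.] q1,q6 [-0.327 -0.974] F [ 2.98 -2.52 -0.5 ] M [-0.474 -0.651  0.123] tau6 -0.732 op 0.0352 gf 35.0
```

Call:
apply_moves(
  steps=[0,0,0,0,0,0.33,30,0,0,0,0,0,0.33,30,0,0,0,0,0,0.33,30],
)

```text
t: 15.47
tool_pos: [0.5073, -0.1182, 0.187]
orientation: [1.544, 2.736, 0.0]
force: [3.3, -2.5, 0.0]
opening: 0.0357
gripper_force: 35.0
```

```bash
python3 -c "
from h import *
tq()"
```

```text
t 15.47 tcp [ 0.5073 -0.1182  0.187 ] yaw 121.13 zax [ 0. -0. -1.] q1,q6 [-0.327 -0.871] F [ 3.27 -2.55  0.02] M [-0.475 -0.553  0.135] tau6 -0.73 op 0.0357 gf 35.0
```

Call:
apply_moves(
  steps=[0,0,0,0,0,0.33,30,0,0,0,0,0,0.33,30,0,0,0,0,0,0.33,30],
)

```text
t: 15.72
tool_pos: [0.5073, -0.1182, 0.187]
orientation: [1.683, 2.652, 0.0]
force: [2.2, -4.4, -0.3]
opening: 0.0356
gripper_force: 35.0
```

```bash
python3 -c "
from h import *
tq()"
```

```text
t 15.72 tcp [ 0.5073 -0.1182  0.187 ] yaw 115.19 zax [ 0. -0. -1.] q1,q6 [-0.327 -0.767] F [ 2.19 -4.36 -0.29] M [-0.497 -0.619  0.156] tau6 -0.732 op 0.0356 gf 35.0
```

Call:
apply_moves(
  steps=[0,0,0,0,0,0.33,30,0,0,0,0,0,0.33,30,0,0,0,0,0,0.33,30],
)

```text
t: 15.97
tool_pos: [0.5073, -0.1182, 0.187]
orientation: [1.818, 2.561, 0.0]
force: [2.5, -2.1, -1.0]
opening: 0.0353
gripper_force: 35.0
```

```bash
python3 -c "
from h import *
tq()"
```

```text
t 15.97 tcp [ 0.5073 -0.1182  0.187 ] yaw 109.25 zax [ 0. -0. -1.] q1,q6 [-0.327 -0.663] F [ 2.47 -2.06 -1.  ] M [-0.528 -0.6    0.152] tau6 -0.732 op 0.0353 gf 35.0
```

Call:
apply_moves(
  steps=[0,0,0,0,0,0.33,30,0,0,0,0,0,0.33,30,0,0,0,0,0,0.33,30],
)

```text
t: 16.22
tool_pos: [0.5073, -0.1182, 0.187]
orientation: [1.949, 2.464, 0.0]
force: [3.2, -2.3, -0.9]
opening: 0.0357
gripper_force: 35.0
```

```bash
python3 -c "
from h import *
tq()"
```

```text
t 16.22 tcp [ 0.5073 -0.1182  0.187 ] yaw 103.31 zax [ 0. -0. -1.] q1,q6 [-0.327 -0.56 ] F [ 3.17 -2.26 -0.91] M [-0.543 -0.642  0.174] tau6 -0.731 op 0.0357 gf 35.0
```

Call:
apply_moves(
  steps=[0,0,0,0,0,0.33,30],
)

```text
t: 16.3
tool_pos: [0.5074, -0.1182, 0.187]
orientation: [1.991, 2.43, 0.0]
force: [2.5, -3.4, -0.6]
opening: 0.0356
gripper_force: 35.0
```

```bash
python3 -c "
from h import *
tq()"
```

```text
t 16.3 tcp [ 0.5074 -0.1182  0.187 ] yaw 101.34 zax [ 0. -0. -1.] q1,q6 [-0.327 -0.525] F [ 2.5  -3.41 -0.62] M [-0.585 -0.643  0.122] tau6 -0.726 op 0.0356 gf 35.0
```

Call:
apply_moves(
  steps=[0,0,0,0,0,0.33,30],
)

```text
t: 16.38
tool_pos: [0.5074, -0.1182, 0.187]
orientation: [2.033, 2.395, 0.0]
force: [2.6, -3.0, -0.9]
opening: 0.0356
gripper_force: 35.0
```

```bash
python3 -c "
from h import *
tq()"
```

```text
t 16.38 tcp [ 0.5074 -0.1182  0.187 ] yaw 99.35 zax [ 0. -0. -1.] q1,q6 [-0.327 -0.491] F [ 2.56 -3.03 -0.89] M [-0.573 -0.596  0.156] tau6 -0.722 op 0.0356 gf 35.0
```

Call:
apply_moves(
  steps=[0,0,0,0,0,0.33,30],
)

```text
t: 16.47
tool_pos: [0.5074, -0.1182, 0.1869]
orientation: [2.074, 2.36, 0.0]
force: [2.6, -3.0, -1.1]
opening: 0.0354
gripper_force: 35.0
```

```bash
python3 -c "
from h import *
tq()"
```

```text
t 16.47 tcp [ 0.5074 -0.1182  0.1869] yaw 97.38 zax [ 0. -0. -1.] q1,q6 [-0.327 -0.456] F [ 2.57 -2.99 -1.07] M [-0.508 -0.594  0.152] tau6 -0.718 op 0.0354 gf 35.0
```

Call:
apply_moves(
  steps=[0,0,0,0,0,0.33,30],
)

```text
t: 16.55
tool_pos: [0.5074, -0.1182, 0.1869]
orientation: [2.114, 2.323, 0.0]
force: [3.6, -2.8, -1.2]
opening: 0.0355
gripper_force: 35.0
```

```bash
python3 -c "
from h import *
tq()"
```

```text
t 16.55 tcp [ 0.5074 -0.1182  0.1869] yaw 95.4 zax [ 0. -0. -1.] q1,q6 [-0.327 -0.422] F [ 3.58 -2.81 -1.24] M [-0.542 -0.641  0.172] tau6 -0.714 op 0.0355 gf 35.0
```

Call:
apply_moves(
  steps=[0,0,0,0,0,0.33,30,0,0,0,0,0,0.33,30,0,0,0,0,0,0.33,30,0,0,0,0,0,0.33,30],
)

```text
t: 16.88
tool_pos: [0.5074, -0.1182, 0.187]
orientation: [2.27, 2.172, 0.0]
force: [3.1, -2.7, -0.9]
opening: 0.0355
gripper_force: 35.0
```

```bash
python3 -c "
from h import *
tq()"
```

```text
t 16.88 tcp [ 0.5074 -0.1182  0.187 ] yaw 87.48 zax [ 0. -0. -1.] q1,q6 [-0.327 -0.283] F [ 3.09 -2.71 -0.91] M [-0.528 -0.641  0.195] tau6 -0.697 op 0.0355 gf 35.0
```

Call:
apply_moves(
  steps=[0,0,0,0,0,0.33,30,0,0,0,0,0,0.33,30,0,0,0,0,0,0.33,30,0,0,0,0,0,0.33,30],
)

```text
t: 17.22
tool_pos: [0.5074, -0.1182, 0.187]
orientation: [2.414, 2.01, 0.0]
force: [2.4, -3.7, -1.2]
opening: 0.0356
gripper_force: 35.0
```

```bash
python3 -c "
from h import *
tq()"
```

```text
t 17.22 tcp [ 0.5074 -0.1182  0.187 ] yaw 79.56 zax [ 0. -0. -1.] q1,q6 [-0.327 -0.145] F [ 2.43 -3.67 -1.17] M [-0.619 -0.644  0.18 ] tau6 -0.68 op 0.0356 gf 35.0
```

Call:
apply_moves(
  steps=[0,0,0,0,0,0.33,30,0,0,0,0,0,0.33,30],
)

```text
t: 17.38
tool_pos: [0.5074, -0.1182, 0.1869]
orientation: [2.482, 1.925, 0.0]
force: [2.9, -2.6, -1.0]
opening: 0.0352
gripper_force: 35.0
```

```bash
python3 -c "
from h import *
tq()"
```

```text
t 17.38 tcp [ 0.5074 -0.1182  0.1869] yaw 75.6 zax [ 0. -0. -1.] q1,q6 [-0.327 -0.076] F [ 2.86 -2.59 -0.98] M [-0.527 -0.627  0.234] tau6 -0.672 op 0.0352 gf 35.0
```

Call:
apply_moves(
  steps=[0,0,0,0,0,0.33,30,0,0,0,0,0,0.33,30,0,0,0,0,0,0.33,30,0,0,0,0,0,0.25,30,0,0,0,0,0,0.18,30,0,0,0,0,0,0.11,30,0,0,0,0,0,0.06,30,0,0,0,0,0,0.03,30,0,0,0,0,0,0,30,0,0,0,0,0,0,30],
)

```text
t: 18.22
tool_pos: [0.5074, -0.1182, 0.187]
orientation: [2.635, 1.71, 0.0]
force: [4.1, -2.9, -1.2]
opening: 0.0358
gripper_force: 35.0
```

```bash
python3 -c "
from h import *
tq(1); save('top','topk.png')
for i in range(3):
  eyes.read_camera('top'); print(eyes.place_of('top','knob_mark')[:1])
"
```

```text
t 18.22 tcp [ 0.5074 -0.1182  0.187 ] yaw 65.98 zax [ 0. -0. -1.] q1,q6 [-0.327  0.092] F [ 4.08 -2.93 -1.19] M [-0.603 -0.751  0.197] tau6 0.162 op 0.0358 gf 35.0
0.167 0.151 [ 3.8 -3.8 -2.8]
[]
[]
[]
```

Call:
apply_moves(
  steps=[0,0,0,0,0,0,100,0,0,0,0,0,0,100,0,0,0,0,0,0,100,0,0,0,0,0,0,100,0,0,0,0,0,0,100,0,0,0,0,0,0,100,0,0,0,0,0,0,100,0,0,0,0,0,0,100],
)

```text
t: 19.28
tool_pos: [0.5072, -0.1181, 0.1869]
orientation: [-2.635, -1.71, 0.0]
force: [-0.2, 0.3, 0.6]
opening: 0.084
gripper_force: 0.0
```

```bash
python3 -c "
from h import *
tq(); im=save('scene','scenek.png'); im2=save('top','topk2.png')
cv2.imwrite('pics/crop2.png',np.hstack([cv2.resize(x[...,::-1],(400,400),interpolation=cv2.INTER_CUBIC) for x in(im[130:230,220:320],im2[165:265,345:445])]))
for c in ('scene','top'): print(eyes.place_of(c,'knob_mark')[:1],eyes.place_of(c,'ring_mark')[:1])
"
```

```text
t 19.28 tcp [ 0.5072 -0.1181  0.1869] yaw 65.95 zax [-0.  0. -1.] q1,q6 [-0.327  0.092] F [-0.18  0.33  0.56] M [-0.025 -0.012 -0.014] tau6 -0.0 op 0.084 gf 0.0
[{'xy': [265.6, 172.6], 'conf': 0.44}] [{'xy': [278.8, 179.9], 'conf': 0.66}]
[] []
```

View pics/crop2.png

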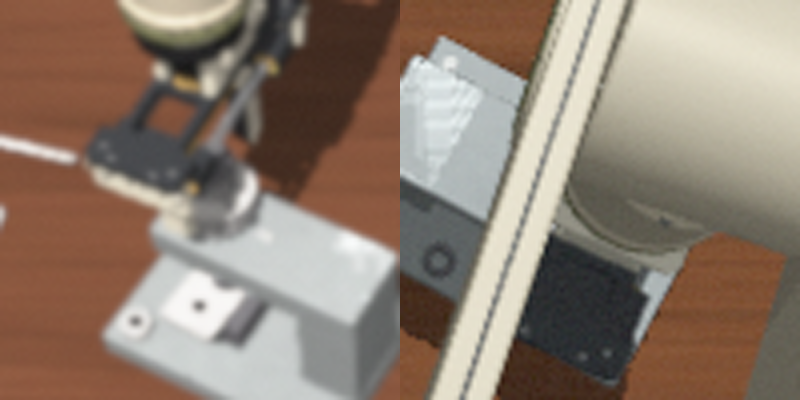

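The crop shows the open gripper around the knob (crop left 215,190). The ring mark hasn't moved: it was at about (279,180) in the scene picture and is still there. The bracket is undisturbed at crop left (200,305). Next is the ring.

Call:
apply_moves(
  steps=[0,0,0,0,0,0,100,0,0,0.3,0,0,0,100,0,0,0.4,0,0,0,100,0,0,0.3,0,0,0,100,0,0,0.13,0,0,0,100,0,0,0,0,0,0,100,0,0,0,0,0,0,55,0,0,0,0,0,0,55,0,0,0,0,0,0,55,0,0,0,0,0,0,55,0,0,0,0,0,0,55,0,0,0,0,0,0,55],
  grip_force=10,
)

```text
t: 20.58
tool_pos: [0.5074, -0.1182, 0.1534]
orientation: [2.635, 1.71, 0.001]
force: [0.0, -0.2, 0.8]
opening: 0.0598
gripper_force: 10.0
```

```bash
python3 -c "
from h import *
tq()"
```

```text
t 20.58 tcp [ 0.5074 -0.1182  0.1534] yaw 65.96 zax [ 0.001 -0.    -1.   ] q1,q6 [-0.327  0.092] F [ 0.02 -0.2   0.79] M [-0.038 -0.018  0.024] tau6 0.001 op 0.0598 gf 10.0
```

Call:
apply_moves(
  steps=[0,0,0,0,0,0.33,55,0,0,0,0,0,0.33,55,0,0,0,0,0,0.33,55,0,0,0,0,0,0.33,55,0,0,0,0,0,0.33,55,0,0,0,0,0,0.33,55],
)

```text
t: 21.08
tool_pos: [0.5075, -0.1182, 0.1534]
orientation: [2.799, 1.426, 0.001]
force: [-0.4, 0.6, 1.1]
opening: 0.0598
gripper_force: 10.0
```

```bash
python3 -c "
from h import *
tq()"
```

```text
t 21.08 tcp [ 0.5075 -0.1182  0.1534] yaw 53.98 zax [ 0.001 -0.    -1.   ] q1,q6 [-0.327  0.301] F [-0.4   0.61  1.13] M [-0.013  0.006  0.041] tau6 -0.805 op 0.0598 gf 10.0
```

Call:
apply_moves(
  steps=[0,0,0,0,0,0.33,55,0,0,0,0,0,0.33,55,0,0,0,0,0,0.33,55,0,0,0,0,0,0.33,55,0,0,0,0,0,0.33,55,0,0,0,0,0,0.33,55,0,0,0,0,0,0.33,55,0,0,0,0,0,0.33,55,0,0,0,0,0,0.33,55],
)

```text
t: 21.83
tool_pos: [0.5075, -0.1183, 0.1534]
orientation: [2.986, 0.975, 0.001]
force: [-0.0, 0.0, 1.5]
opening: 0.0597
gripper_force: 10.0
```

Call:
apply_moves(
  steps=[0,0,0,0,0,0.33,55,0,0,0,0,0,0.33,55,0,0,0,0,0,0.33,55,0,0,0,0,0,0.33,55,0,0,0,0,0,0.33,55,0,0,0,0,0,0.33,55,0,0,0,0,0,0.33,55,0,0,0,0,0,0.33,55,0,0,0,0,0,0.33,55],
)

```text
t: 22.58
tool_pos: [0.5075, -0.1183, 0.1534]
orientation: [3.101, 0.501, 0.001]
force: [0.5, -0.7, 0.4]
opening: 0.0598
gripper_force: 10.0
```

```bash
python3 -c "
from h import *
tq()"
```

```text
t 22.58 tcp [ 0.5075 -0.1183  0.1534] yaw 18.34 zax [ 0.001 -0.    -1.   ] q1,q6 [-0.327  0.923] F [ 0.52 -0.72  0.44] M [-0.053 -0.025  0.082] tau6 -0.805 op 0.0598 gf 10.0
```

Call:
apply_moves(
  steps=[0,0,0,0,0,0.33,55,0,0,0,0,0,0.33,55,0,0,0,0,0,0.33,55],
)

```text
t: 22.83
tool_pos: [0.5075, -0.1183, 0.1534]
orientation: [3.123, 0.339, 0.001]
force: [0.5, -0.4, 1.0]
opening: 0.0598
gripper_force: 10.0
```

```bash
python3 -c "
from h import *
tq()"
```

```text
t 22.83 tcp [ 0.5075 -0.1183  0.1534] yaw 12.4 zax [ 0.001 -0.    -1.   ] q1,q6 [-0.327  1.027] F [ 0.49 -0.38  1.03] M [-0.032  0.01   0.065] tau6 -0.805 op 0.0598 gf 10.0
```

Call:
apply_moves(
  steps=[0,0,0,0,0,0.33,55,0,0,0,0,0,0.33,55],
)

```text
t: 23.0
tool_pos: [0.5075, -0.1183, 0.1534]
orientation: [3.133, 0.231, 0.001]
force: [-0.2, -1.4, 0.6]
opening: 0.0597
gripper_force: 10.0
```

```bash
python3 -c "
from h import *
tq()"
```

```text
t 23.0 tcp [ 0.5075 -0.1183  0.1534] yaw 8.44 zax [ 0.001 -0.    -1.   ] q1,q6 [-0.327  1.096] F [-0.17 -1.41  0.57] M [-0.061 -0.019  0.067] tau6 -0.805 op 0.0597 gf 10.0
```

Call:
apply_moves(
  steps=[0,0,0,0,0,0.33,55,0,0,0,0,0,0.33,55],
)

```text
t: 23.17
tool_pos: [0.5075, -0.1183, 0.1534]
orientation: [3.139, 0.123, 0.001]
force: [0.7, -0.4, 2.0]
opening: 0.0599
gripper_force: 10.0
```

```bash
python3 -c "
from h import *
tq()"
```

```text
t 23.17 tcp [ 0.5075 -0.1183  0.1534] yaw 4.48 zax [ 0.001 -0.    -1.   ] q1,q6 [-0.327  1.165] F [ 0.65 -0.36  2.04] M [-0.043 -0.046  0.052] tau6 -0.805 op 0.0599 gf 10.0
```

Call:
apply_moves(
  steps=[0,0,0,0,0,0.33,55,0,0,0,0,0,0.33,55],
)

```text
t: 23.33
tool_pos: [0.5075, -0.1183, 0.1534]
orientation: [3.141, 0.015, 0.001]
force: [0.4, -1.2, 1.5]
opening: 0.06
gripper_force: 10.0
```

```bash
python3 -c "
from h import *
tq()"
```

```text
t 23.33 tcp [ 0.5075 -0.1183  0.1534] yaw 0.54 zax [ 0.001 -0.    -1.   ] q1,q6 [-0.327  1.234] F [ 0.38 -1.23  1.45] M [-0.032 -0.036  0.42 ] tau6 -0.38 op 0.06 gf 10.0
```

Call:
apply_moves(
  steps=[0,0,0,0,0,0.33,55,0,0,0,0,0,0.33,55],
)

```text
t: 23.5
tool_pos: [0.5076, -0.1183, 0.1535]
orientation: [3.14, -0.094, 0.001]
force: [0.2, 0.2, 1.8]
opening: 0.0599
gripper_force: 10.0
```

```bash
python3 -c "
from h import *
tq()"
```

```text
t 23.5 tcp [ 0.5076 -0.1183  0.1535] yaw -3.41 zax [ 0.001 -0.001 -1.   ] q1,q6 [-0.327  1.303] F [0.19 0.15 1.77] M [-0.075 -0.065  0.394] tau6 -0.438 op 0.0599 gf 10.0
```

Call:
apply_moves(
  steps=[0,0,0,0,0,0.15,55,0,0,0,0,0,0.1,100,0,0,0,0,0,0.1,100,0,0,0,0,0,0.1,100,0,0,0,0,0,0,100,0,0,0,0,0,0,100,0,0,0,0,0,0,100,0,0,-0.4,0,0,0,100,0,0,-1,0,0,0,100,0,0,-1,0,0,0,100,0,0,-1,0,0,0,100,0,0,-1,0,0,0,100],
)

```text
t: 24.5
tool_pos: [0.507, -0.1181, 0.2875]
orientation: [3.137, -0.165, 0.001]
force: [0.8, 0.1, 0.3]
opening: 0.093
gripper_force: 0.0
```

Call:
apply_moves(
  steps=[0,1,0,0,0,0,100,0,1,0,0,0,0,100,0,1,0,0,0,0,100,0,1,0,0,0,0,100,0,1,0,0,0,0,100,0,1,0,0,0,0,100,0,1,0,0,0,0,100,0,0,0,0,0,0,100],
)

```text
t: 25.17
tool_pos: [0.4837, -0.3316, 0.2855]
orientation: [3.135, -0.172, -0.001]
force: [0.2, -0.3, 0.5]
opening: 0.093
gripper_force: 0.0
```

```bash
python3 -c "
from h import *
tq(); im=save('scene','scenee.png'); im2=save('top','tope.png')
cv2.imwrite('pics/crop3.png',np.hstack([cv2.resize(x[...,::-1],(400,400),interpolation=cv2.INTER_CUBIC) for x in(im[150:250,230:330],im2[165:265,325:425])]))
"
```

```text
t 25.17 tcp [ 0.4837 -0.3316  0.2855] yaw -6.26 zax [-0.001 -0.002 -1.   ] q1,q6 [-0.687  0.993] F [ 0.18 -0.29  0.52] M [-0.008 -0.051  0.067] tau6 -0.919 op 0.093 gf 0.0
```

View pics/crop3.png

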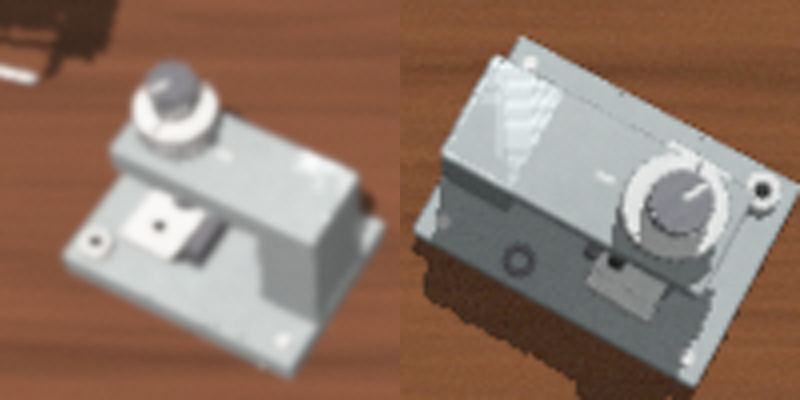

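The final crop shows the knob mark pointing up-right (crop right 697,190), about 115° clockwise of its start. The ring mark is at (698,168), about 65° clockwise. Both agree with the arm's measured turns. The bracket, nut and sleeve are where they were, and the robot is clear.

```bash
python3 -c "
from h import *
print(robot.close_job())"
```

```text
the job is handed in; nothing more can be done
None
```

The bracket is clamped at about 20 N, judged from the knob torque rising 0.060 N m (about 15 N) before the last 0.17 rad of turn. The lock ring was then turned clockwise to its stop, the final picture shows the knob where it was set and the bracket not shifted, and the job was handed in at about 25 s; no verdict was returned.

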